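# Hold the matching hinge half to the jamb leaf

### The arm

A 6-joint arm with a two-finger parallel gripper is mounted at the origin on a cart in front of the work surface, level with it; the furniture and walls round the work are solid. World frame = base frame: x ahead of the robot, y to its left, z up, the work surface at z = 0. Lengths are in m, angles in rad, forces in N, time in s.
With the tool pointing down it reaches from about 0.225 to 0.875 m from the base axis. Payload 3.4 kg.
Tool frame: the origin (TCP) lies between the finger pads; the fingertips stand 11 mm ahead of it and the grasp point (between the pads) lies 8 mm behind it; z points along the fingers, y is the line along which they close (so a half turn about z gives the same grasp; the last joint's range is limited). The gripper opens to 85 mm and grips with 20 to 120 N. Pads are 22 mm wide; open, the fingers measure 114 mm over their backs; the gripper's body (76 mm by 85 mm) begins 54 mm behind the grasp point. The pads swing forward as they close: fully open they stand 13 mm farther back than shut.
Start: joints at [1.136, 0.276, 1.505, -0, 1.361, -0.121], TCP at [0.178, 0.547, 0.221] pointing down, gripper open.
Joint ranges: [-2.89, 2.89], [-0.75, 2.08], [0.22, 2.7], [-1.18, 4.32], [0.11, 2.71], [-2.7, 2.7]. Speed limits (rad/s): [2.57, 2.57, 3.14, 3.14, 3.14, 3.14].

### API

Orientations are given as a unit quaternion [w, x, y, z].
In Python, from rig import manip, imaging gives the robot as it stands. The module is installed in compiled form; this text tells all that it offers.
- The arm moves only by the tool jog_arm, never from a script. Its argument "deltas" is one flat list of numbers, 7 for each row, row after row: the turn, a rotation vector about the world's x, y, z in degrees, then the shift along the world's x, y, z in mm, then the opening, from 0 (shut) to 1 (fully open). In form: [ax, ay, az, tx, ty, tz, gripper, ax, ay, az, tx, ty, tz, gripper, ...]. A call has 1 to 20 rows; each row is the pose to reach, as a shift and turn from the pose commanded when the call began; what a row does not reach only later rows make up. A row lasts 1/10 s, in which the tool goes at most 50 mm and 8.59 degrees, less where a joint would pass 70% of its speed; a pose out of reach is approached as far as the arm can. A call with a gripper value outside its range is refused whole. The fingers move at their own pace and stop on an object; "grip_force" is the grip in N (left out, the last holds). Time passes only in rows, so rows that repeat a pose let the fingers close. It gives the time, the measured TCP pose, the force, the opening and the grip force at its end, in the units of the state.
- manip.get_state(): the state, without advancing time (a new reading comes with each control period).
- imaging.get_image(name): name is "scene" or "top" or "wrist"; returns the picture (384x512x3 uint8, blue, green, red); there is no depth.
- imaging.calibration(name): a dict with "mtx" (3x3 intrinsics, pixels), "cam_to_world" (4x4, takes a point from camera to world coordinates). Camera axes: x right, y down, z forward; pixel columns grow to the right and rows downward; lengths in m; the calibration is good to about 2 mm. A picture is of the moment at which its call begins: read the wrist's pose just before it. calibration takes no time and is no camera call; for the wrist camera it gives the pose at the moment of the call.
- manip.sign_off(): hands the job in; it is judged then, once.
The state is a dict: "clock": time; "qpos": joint angles; "qd": joint speeds; "effort": joint torques, N m; "position": TCP position; "ee_rot": TCP orientation; "contact_force": force on the tool from outside, world axes, zero at the start; "moment": the same for the moment, N m; "width": finger opening in m; "gripper_force": force on a finger pad.
Only numpy, scipy, OpenCV 4.12 (cv2) and the standard library are available. Lean on these libraries where they do the work, as an engineer would, in place of code of your own. Each camera call takes 0.05 s, during which the arm holds its last target. There are 200 camera calls.

### The job

Two loose hinge halves, each a steel leaf on a small wooden stub, lie on the bench. First drop the odd one, whose leaf has a single wide knuckle in the middle, into the plywood reject box; then take the other, with two separate knuckles, and lower those into the gaps between the three knuckles of the leaf on the upright jamb block, so that the stub is level and all five holes line up for the pin. Finish holding it there in the gripper, still and without pressing hard against the jamb block; do not let go, and leave the pin, tape measure, cork block and screwdriver where they lie.

Things in the scene. Friction and masses are not known exactly. Their poses are not given: they have to be found in the camera images.
- jamb: Upright wooden jamb block, fixed: 60 (x) x 100 (y) x 120 mm tall; its 12 mm plywood foot reaches back to x = +90 and y = +-75 mm. Origin: centre of the block's underside on the bench; z up; its front looks to its own -x, roughly to the robot. A 4 mm steel leaf 68 mm wide lies on top; three steel knuckles overhang the front face, nothing is below them.
- jamb_axis (a point): Middle of the hole axis of the jamb's three knuckles, at [-43, 0, 122] mm in the jamb's frame, 13 mm before its front face; the axis is along y. Knuckles: 20 mm outer diameter, 11 mm holes, at y = -34 to -22.5, -5.5 to 5.5 and 22.5 to 34 mm, leaving two gaps 17 mm wide centred at y = -14 and +14 mm.
- door_half: Matching loose hinge half, 0.18 to 0.31 kg: wooden stub 54 (x) x 56 (y) x 34 mm tall, 4 mm steel leaf 50 mm wide on top, TWO separate knuckles at its +x side. Lies leaf up, +x roughly away from the robot. Origin: centre of the stub's underside; z up. Can be gripped from above across its plain sides (56 mm, along y). Matched, its axes are parallel to the jamb's, its underside 86 mm above the bench.
- door_half_axis (a point): Middle of the hole axis of the matching half's two knuckles, at [40, 0, 36] mm in its frame, 13 mm before the stub's +x face; the axis is along y. Knuckles: 20 mm outer diameter, 11 mm holes, each 12 mm long, centred at y = -14 and +14 mm.
- odd_half: The odd loose hinge half, to be rejected: same stub, leaf, origin and axes as the matching half, but with ONE knuckle, 32 mm long, in the middle (y = -16 to +16 mm). The two halves lie in either place.
- reject_box: Open plywood box fixed to the bench, to the right: 200 (x) x 170 (y) x 70 mm tall outside, walls and floor 8 mm. Origin: centre of its underside; z up.
- hinge_pin: Bystander: loose steel pin, 6 mm thick, about 90 mm long with a bent end, lying on the bench. Origin near its middle, on the bench.
- tape_measure: Bystander: loose yellow and black tape measure, 39 x 70 x 64 mm, standing on the bench. Origin: centre of its underside.
- cork_block: Bystander: loose cork sanding block, 61 x 110 x 36 mm. Origin: centre of its underside.
- screwdriver: Bystander: loose red-handled screwdriver, 195 mm long, lying on the bench. Origin: centre of its underside.
Things that resemble listed ones, but are neither listed nor needed, are in the scene too. What is shaped like the door_half but blue or turquoise is not meant.

How it is judged:
On the way, in this order (a step that is already met when the one before it is completed fails the run):
1. the odd half lies in the reject box, let go (x of odd_half in the frame of reject_box between -0.09 and 0.09 m and y of odd_half in the frame of reject_box between -0.075 and 0.075 m and height (world z) of odd_half below 0.066 m and contact force between the fingers and odd_half below 0.1 N), for 0.3 s.
2. the matching half is lifted off the bench in the gripper (height (world z) of door_half above 0.03 m and contact force between the fingers and door_half above 2 N), for 0.2 s.
At the end, for the whole second after the job is handed in: Odd half at rest in the reject box, let go. Matching half held still in the gripper, level within 0.1 rad; its hole axis parallel to the jamb's within 0.07 rad and on it within 3.5 mm fore-and-aft and in height, 4 mm lengthways; pressing on the jamb with under 12 N. Bystanders within 30 mm (all of step 1 and linear speed of odd_half below 0.02 m/s and x of door_half_axis in the frame of jamb_axis between -0.0035 and 0.0035 m and y of door_half_axis in the frame of jamb_axis between -0.004 and 0.004 m and z of door_half_axis in the frame of jamb_axis between -0.0035 and 0.0035 m and angle between the y axis of door_half and the y axis of jamb, either way round below 0.07 rad and angle between door_half's own z axis and vertical below 0.1 rad and contact force between the fingers and door_half above 2 N and contact force between door_half and jamb below 12 N and linear speed of door_half below 0.01 m/s); the arm keeps its last pose, push and grip.
It fails at once if the hinge pin is disturbed (moved more than 30 mm) (distance of hinge_pin from where it was at the start of the episode above 0.03 m).
It fails at once if the tape measure is disturbed (moved more than 30 mm) (distance of tape_measure from where it was at the start of the episode above 0.03 m).
It fails at once if the cork block is disturbed (moved more than 30 mm) (distance of cork_block from where it was at the start of the episode above 0.03 m).
It fails at once if the screwdriver is disturbed (moved more than 30 mm) (distance of screwdriver from where it was at the start of the episode above 0.03 m).
It also fails if it takes over 56 s, if anything falls off the work surface, if the arm or the gripper's body presses on something with over 40 N, if the wrist force passes 120 N, or if a joint passes its speed limit or range.

## Working session

There is one attempt and no reset: what is moved stays moved. The work goes in short steps, Python scripts to look and compute and a tool call to move; the robot and the scene stay as the last step left them, time stands still between calls to the robot, and variables do not carry over. Pictures are saved under pics/ and viewed, at most 12 in all, crops included, and the job is handed in when it is done.

Besides the shell and the picture viewer there is one more tool, called after ">>>" by a JSON object that holds its "method" and its "body", one argument or row to a line. jog_arm: Moves the arm, as the interface text tells. Its arguments: {"type":"object","properties":{"deltas":{"type":"array"},"grip_force":{"type":"number"}},"required":["deltas"]}

```bash
mkdir -p pics; cat > h.py <<'E'
import numpy as np, cv2
from rig import manip, imaging
def ray(c,uv):
    K=np.array(c["mtx"]);T=np.array(c["cam_to_world"])
    d=T[:3,:3]@np.linalg.inv(K)@np.array([uv[0],uv[1],1.]);return T[:3,3],d
def onz(c,uv,z):
    o,d=ray(c,uv);return o+d*(z-o[2])/d[2]
def proj(c,p):
    K=np.array(c["mtx"]);T=np.linalg.inv(np.array(c["cam_to_world"]))
    q=K@(T[:3,:3]@np.array(p)+T[:3,3]);return q[:2]/q[2]
E
python3 - <<'E'
from h import *
for n in("top","scene"):
    im=imaging.get_image(n);cv2.imwrite(f"pics/{n}0_raw.png",im)
    cv2.imwrite(f"pics/{n}0.png",cv2.resize(im,(800,600),interpolation=cv2.INTER_CUBIC))
    c=imaging.calibration(n);print(n,np.round(c["mtx"],1).tolist(),np.round(c["cam_to_world"],3).tolist())
s=manip.get_state();print(s)
E
```

```text
top [[492.2, 0.0, 256.6], [0.0, 492.2, 201.5], [0.0, 0.0, 1.0]] [[0.013, -0.996, 0.092, 0.331], [-1.0, -0.012, 0.006, 0.009], [-0.005, -0.092, -0.996, 1.508], [0.0, 0.0, 0.0, 1.0]]
scene [[381.0, 0.0, 254.9], [0.0, 381.0, 191.7], [0.0, 0.0, 1.0]] [[0.569, -0.441, 0.694, -0.264], [-0.822, -0.283, 0.494, -0.526], [-0.022, -0.852, -0.524, 0.671], [0.0, 0.0, 0.0, 1.0]]
{'clock': 0.1, 'qpos': array([ 1.13601125e+00,  2.76525551e-01,  1.50600790e+00,  2.09566476e-05,
        1.36072513e+00, -1.20986660e-01]), 'qd': array([-0.00093589, -0.00150782, -0.00233772,  0.0010786 ,  0.00069878,
       -0.00019043]), 'effort': array([ 1.18758133e-03, -4.17701733e+01, -2.46405137e+01, -2.60750012e-04,
        5.86288239e-03, -2.20822852e-05]), 'position': array([0.17726735, 0.5464713 , 0.22052923]), 'ee_rot': array([-2.38355375e-04,  1.56258372e-01,  9.87715864e-01, -7.98201916e-04]), 'contact_force': array([-0.13158426, -0.59893682, -0.44972745]), 'moment': array([-0.00434356,  0.02225827, -0.02993677]), 'gripper_force': 0.0, 'width': 0.08564945268016211}
```

View pics/top0.png

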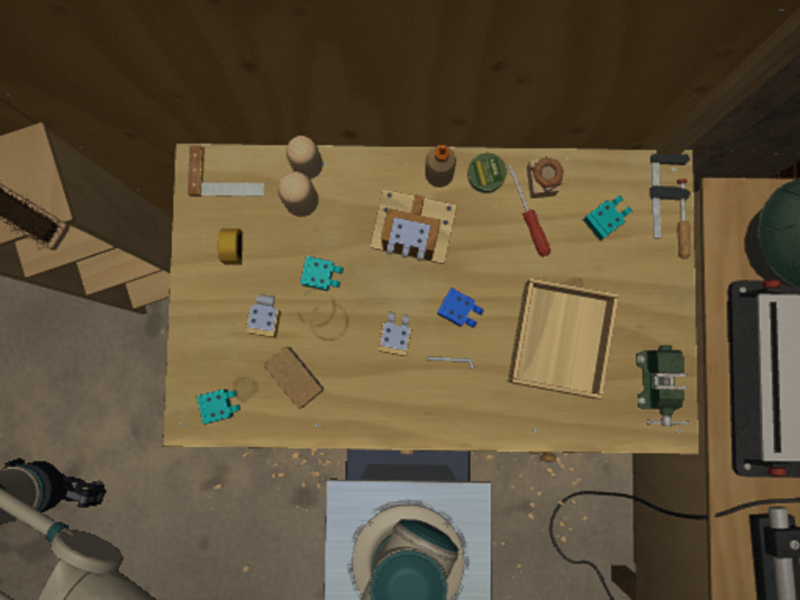

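View pics/scene0.png

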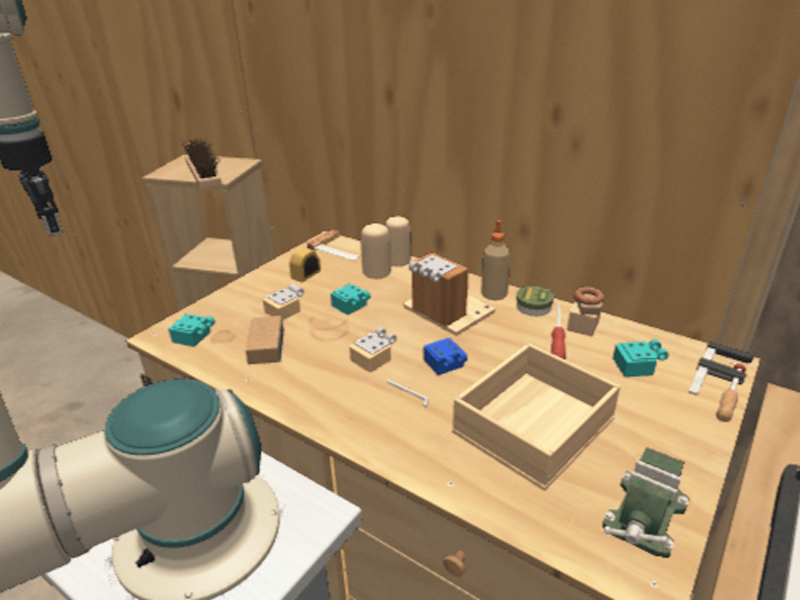

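Steel-coloured candidates (800x600 top view): (263,317) shows one wide knuckle, so it looks like the odd half. (396,335) shows two knuckles, so it looks like the matching half. The turquoise ones at (320,272), (217,405) and (608,217) and the blue one at (459,307) are not meant. The jamb is at (413,230), the box at (565,338), the pin at (450,360), cork at (293,377), tape at (230,245) and screwdriver at (530,215). I'll confirm with an enlarged crop.

```bash
python3 - <<'E'
from h import *
im=cv2.imread("pics/top0_raw.png")
def crop(x,y,r=30,s=400):return cv2.resize(im[y-r:y+r,x-r:x+r],(s,s),interpolation=cv2.INTER_CUBIC)
c=imaging.calibration("top")
hsv=cv2.cvtColor(im,cv2.COLOR_BGR2HSV)
m=((im[...,0].astype(int)-im[...,2]>-5)&(hsv[...,1]<80)&(hsv[...,2]>100)).astype(np.uint8)
mv=cv2.cvtColor(m*255,cv2.COLOR_GRAY2BGR)
row=[(168,202),(253,214),(264,147)]
a=np.hstack([cv2.resize(crop(x,y),(260,260)) for x,y in row]);
b=np.hstack([cv2.resize(mv[y-30:y+30,x-30:x+30],(260,260),interpolation=0) for x,y in row])
cv2.imwrite("pics/c1.png",np.vstack([a,b]))
for (x,y),z in zip(row,(.038,.038,.126)):
    k=np.zeros_like(m);k[y-30:y+30,x-30:x+30]=m[y-30:y+30,x-30:x+30]
    cs=cv2.findContours(cv2.morphologyEx(k,cv2.MORPH_CLOSE,np.ones((3,3))),0,2)[0]
    ct=max(cs,key=cv2.contourArea)
    P=np.array([onz(c,p[0],z)[:2]*1000 for p in ct],np.float32)
    r=cv2.minAreaRect(P);print((x,y),r,np.round(cv2.boxPoints(r)).tolist())
# box: rim corners raw px
for u,v in [(528,281),(618,294),(602,398),(511,380)]:
    print(np.round(onz(c,(u*.64,v*.64),.07),3))
for n,p in dict(pin=(450,360),cork=(293,377),tape=(230,245)).items(): print(n,np.round(onz(c,np.array(p)*.64,.01),3))
E
```

```text
(168, 202) ((469.1687927246094, 284.08544921875), (48.23484802246094, 62.321964263916016), 81.2671890258789) [[435.0, 265.0], [496.0, 256.0], [504.0, 303.0], [442.0, 313.0]]
(253, 214) ((436.16326904296875, 27.15220832824707), (47.600860595703125, 61.19998550415039), 79.41429901123047) [[402.0, 9.0], [462.0, -2.0], [471.0, 45.0], [410.0, 56.0]]
(264, 147) ((601.1961059570312, 5.825897216796875), (66.3334732055664, 63.021034240722656), 77.15099334716797) [[563.0, -20.0], [625.0, -34.0], [639.0, 31.0], [578.0, 45.0]]
[ 0.531 -0.222  0.07 ]
[ 0.509 -0.391  0.07 ]
[ 0.314 -0.358  0.07 ]
[ 0.345 -0.19   0.07 ]
pin [ 0.383 -0.079  0.01 ]
cork [0.346 0.225 0.01 ]
tape [0.604 0.357 0.01 ]
```

View pics/c1.png

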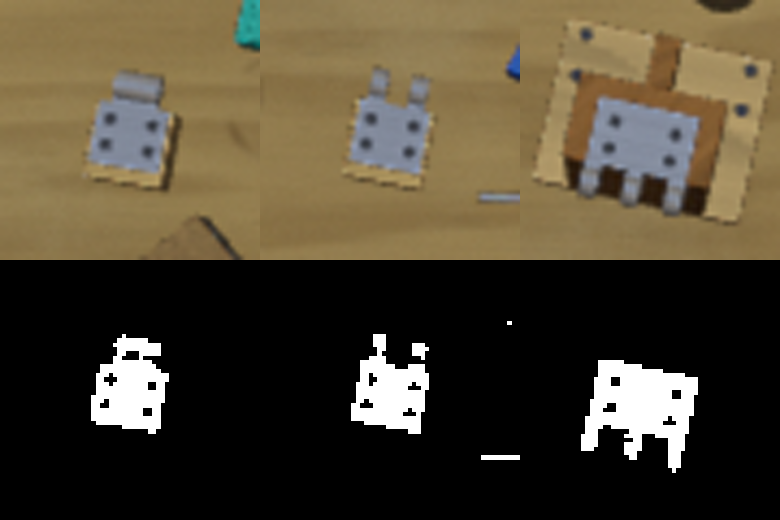

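The crop confirms it. The left half (168,202 raw) has one wide knuckle and is the odd one; the middle half (253,214 raw) has two knuckles and is the matching one. The jamb shows three knuckles facing the robot. Next, hover over the odd half.

>>> {"method": "jog_arm", "body": {
  "deltas": [0, 0, 2, 46, -43, -10, 1, 0, 0, 4, 91, -86, -20, 1, 0, 0, 6, 137, -130, -30, 1, 0, 0, 8, 182, -173, -40, 1, 0, 0, 9.3, 228, -216, -45, 1, 0, 0, 9.3, 273, -260, -50, 1, 0, 0, 9.3, 273, -260, -50, 1, 0, 0, 9.3, 273, -260, -50, 1, 0, 0, 9.3, 273, -260, -50, 1, 0, 0, 9.3, 273, -260, -50, 1],
  "grip_force": 60
}}

```text
clock: 1.1
position: [0.4503, 0.2865, 0.1708]
ee_rot: [-0.001, 0.077, 0.997, -0.0]
contact_force: [-0.1, 0.8, -0.8]
width: 0.0857
gripper_force: 0.0
```

```bash
python3 - <<'E'
from h import *
s=manip.get_state();c=imaging.calibration("wrist");im=imaging.get_image("wrist")
print(s['clock'],s['position'],s['ee_rot'],np.round(c["cam_to_world"],3).tolist(),np.round(c['mtx'],1).tolist())
cv2.imwrite("pics/w1_raw.png",im)
# predicted axis ends / stub corners
u=np.array([np.cos(np.radians(-8.7)),np.sin(np.radians(-8.7))]);v=np.array([-u[1],u[0]])
for x,y,z in [(-27,28,34),(-27,-28,34),(27,28,34),(27,-28,34),(50,16,36),(50,-16,36)]:
    p=np.array([450.6,287])+x*u+y*v
    q=proj(c,[p[0]/1e3,p[1]/1e3,z/1e3]);cv2.circle(im,tuple(int(t) for t in q),3,(0,0,255),1)
cv2.imwrite("pics/w1.png",cv2.resize(im,(800,600)))
E
```

```text
1.1 [0.45031379 0.28649342 0.17080318] [-8.43841071e-04  7.65935707e-02  9.97062040e-01 -3.31027243e-05] [[0.154, 0.948, 0.278, 0.379], [0.988, -0.147, -0.043, 0.299], [0.0, 0.282, -0.96, 0.324], [0.0, 0.0, 0.0, 1.0]] [[316.1, 0.0, 255.0], [0.0, 316.1, 190.2], [0.0, 0.0, 1.0]]
```

View pics/w1.png

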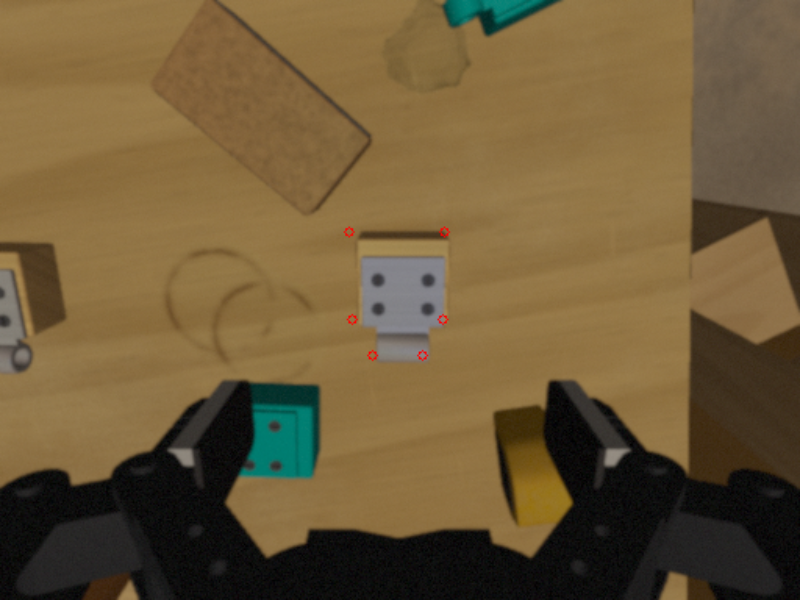

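The stub is at (404,283) with its knuckle at (403,348). It is aligned with the tool and sits about 4 mm beyond my estimate in x and y. Descend and grip.

>>> {"method": "jog_arm", "body": {
  "deltas": [0, 0, 0, 3.5, 3.5, -40, 1, 0, 0, 0, 3.5, 3.5, -80, 1, 0, 0, 0, 3.5, 3.5, -120, 1, 0, 0, 0, 3.5, 3.5, -140, 1, 0, 0, 0, 3.5, 3.5, -152, 1, 0, 0, 0, 3.5, 3.5, -152, 1, 0, 0, 0, 3.5, 3.5, -152, 0, 0, 0, 0, 3.5, 3.5, -152, 0, 0, 0, 0, 3.5, 3.5, -152, 0, 0, 0, 0, 3.5, 3.5, -152, 0, 0, 0, 0, 3.5, 3.5, -152, 0, 0, 0, 0, 3.5, 3.5, -152, 0],
  "grip_force": 60
}}

```text
clock: 2.35
position: [0.4549, 0.2904, 0.0216]
ee_rot: [0.001, 0.075, 0.997, 0.0]
contact_force: [-0.9, -1.1, 7.2]
width: 0.0478
gripper_force: 63.5
```

>>> {"method": "jog_arm", "body": {
  "deltas": [0, 0, 0, 0, 0, 20, 0, 0, 0, 0, 0, 0, 50, 0, 0, 0, 0, 0, 0, 90, 0, 0, 0, 0, 0, 0, 120, 0, 0, 0, 0, 0, 0, 120, 0]
}}

```text
clock: 2.85
position: [0.4572, 0.2919, 0.1446]
ee_rot: [0.005, 0.076, 0.997, 0.003]
contact_force: [1.1, 0.9, -2.4]
width: 0.0471
gripper_force: 63.9
```

```bash
python3 - <<'E'
from h import *
im=imaging.get_image("wrist");s=manip.get_state();print(s['position'],s['width'],s['gripper_force'],s['contact_force'])
im2=imaging.get_image("scene")
cv2.imwrite("pics/w2.png",np.hstack([cv2.resize(im,(400,300)),cv2.resize(im2[130:280,60:260],(400,300))]))
E
```

```text
[0.45553099 0.2911511  0.14208686] 0.04730448654956414 63.83709945323062 [ 0.38374598 -0.41228434 -2.73853654]
```

View pics/w2.png

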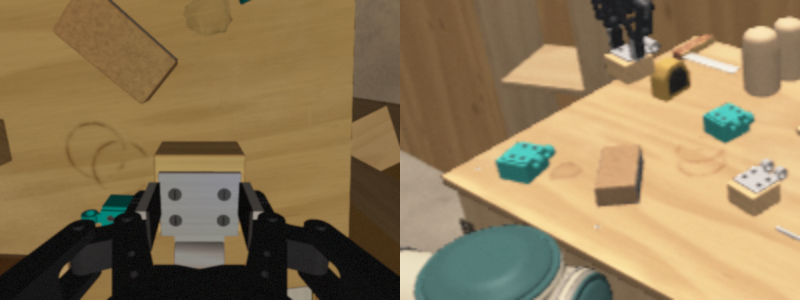

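The odd half hangs level in the gripper. Carry it to the box.

>>> {"method": "jog_arm", "body": {
  "deltas": [0, 0, 0, -2, -25, 5, 0, 0, 0, 0, -4, -65, 8, 0, 0, 0, 0, -6, -110, 8, 0, 0, 0, 0, -8, -155, 8, 0, 0, 0, 0, -10, -200, 8, 0, 0, 0, 0, -12, -245, 8, 0, 0, 0, 0, -15, -290, 8, 0, 0, 0, 0, -17, -335, 8, 0, 0, 0, 0, -20, -380, 8, 0, 0, 0, 0, -22, -425, 8, 0, 0, 0, 0, -24, -470, 8, 0, 0, 0, 0, -26, -515, 8, 0, 0, 0, 0, -28, -550, 0, 0, 0, 0, 0, -30, -572, -10, 0, 0, 0, 0, -30, -580, -35, 0, 0, 0, 0, -30, -580, -65, 0, 0, 0, 0, -30, -580, -90, 0, 0, 0, 0, -30, -580, -102, 0, 0, 0, 0, -30, -580, -102, 0]
}}

```text
clock: 4.85
position: [0.422, -0.2878, 0.0347]
ee_rot: [-0.003, 0.076, 0.997, 0.002]
contact_force: [-0.4, -0.0, -2.0]
width: 0.0474
gripper_force: 64.0
```

>>> {"method": "jog_arm", "body": {
  "deltas": [0, 0, 0, 0, 0, -5, 0, 0, 0, 0, 0, 0, -5, 0.9, 0, 0, 0, 0, 0, -5, 0.9, 0, 0, 0, 0, 0, -5, 0.9, 0, 0, 0, 0, 0, -5, 0.9, 0, 0, 0, 0, 0, 30, 0.9, 0, 0, 0, 0, 0, 75, 1, 0, 0, 0, 0, 0, 120, 1, 0, 0, 0, 0, 0, 135, 1]
}}

```text
clock: 5.75
position: [0.4262, -0.2914, 0.1776]
ee_rot: [0.004, 0.076, 0.997, -0.003]
contact_force: [-0.5, -0.3, -0.4]
width: 0.0855
gripper_force: 0.0
```

>>> {"method": "jog_arm", "body": {
  "deltas": [0, 0, 0, -1, 40, 0, 1, 0, 0, 0, -1, 85, 0, 1, 0, 0, 0, -2, 130, 0, 1, 0, 0, -1, -2, 175, 0, 1, 0, 0, -1.7, -3, 220, 0, 1, 0, 0, -1.7, -4, 265, 0, 1, 0, 0, -1.7, -4, 305, 0, 1, 0, 0, -1.7, -4, 322, 0, 1, 0, 0, -1.7, -4, 322, 0, 1, 0, 0, -1.7, -4, 322, 0, 1, 0, 0, -1.7, -4, 322, 0, 1]
}}

```text
clock: 6.85
position: [0.4202, 0.0316, 0.1725]
ee_rot: [0.0, 0.091, 0.996, -0.0]
contact_force: [-0.4, 0.2, 0.4]
width: 0.0855
gripper_force: 0.0
```

```bash
python3 - <<'E'
from h import *
s=manip.get_state();c=imaging.calibration("wrist");im=imaging.get_image("wrist");cv2.imwrite("pics/w3_raw.png",im)
t=imaging.get_image("top");cv2.imwrite("pics/t3_raw.png",t)
print(s['clock'],s['position'],s['ee_rot'])
a=cv2.resize(im,(560,420),interpolation=cv2.INTER_CUBIC)
b=cv2.resize(t[170:260,320:400],(240,270),interpolation=cv2.INTER_CUBIC)
o=np.zeros((420,800,3),np.uint8);o[:,:560]=a;o[:270,560:]=b;cv2.imwrite("pics/w3.png",o)
E
```

```text
6.85 [0.42018062 0.03156599 0.17249751] [ 2.56493977e-04  9.08645635e-02  9.95863196e-01 -2.45397118e-04]
```

View pics/w3.png

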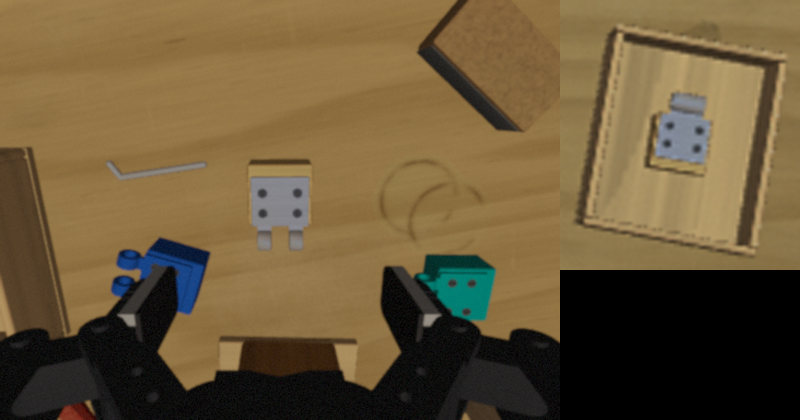

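The odd half lies well inside the box (crop at 683,135). The matching half, with two knuckles, is at (280,203), aligned with the tool.

```bash
python3 - <<'E'
from h import *
c=imaging.calibration("wrist");f=512/560
yaw=np.radians(-10.4);u=np.array([np.cos(yaw),np.sin(yaw)])
for q,z,x in [((280,164),.034,-27),((280,249),.036,50)]:
    p=onz(c,np.array(q)*f,z)[:2]*1000;print(p,'centre',p-x*u)
im=cv2.imread("pics/w3_raw.png");hsv=cv2.cvtColor(im,cv2.COLOR_BGR2HSV)
m=((hsv[...,1]<60)&(hsv[...,2]>90)).astype(np.uint8);k=np.zeros_like(m);k[155:215,215:300]=m[155:215,215:300]
k=cv2.morphologyEx(k,cv2.MORPH_CLOSE,np.ones((5,5)));ct=max(cv2.findContours(k,0,2)[0],key=cv2.contourArea);print(cv2.minAreaRect(ct))
E
```

```text
[395.59854668  38.19249637] centre [422.15497639  33.31847945]
[471.22198404  24.21593715] centre [422.0434105   33.24189442]
((255.5, 188.0), (52.0, 53.0), 90.0)
```

>>> {"method": "jog_arm", "body": {
  "deltas": [0, 0, 0, 1.5, 1, -40, 1, 0, 0, 0, 1.5, 1, -80, 1, 0, 0, 0, 1.5, 1, -120, 1, 0, 0, 0, 1.5, 1, -140, 1, 0, 0, 0, 1.5, 1, -149, 1, 0, 0, 0, 1.5, 1, -149, 1, 0, 0, 0, 1.5, 1, -149, 0, 0, 0, 0, 1.5, 1, -149, 0, 0, 0, 0, 1.5, 1, -149, 0, 0, 0, 0, 1.5, 1, -149, 0, 0, 0, 0, 1.5, 1, -149, 0, 0, 0, 0, 1.5, 1, -149, 0, 0, 0, 0, 1.5, 1, -148, 0, 0, 0, 0, 1.5, 1, -140, 0, 0, 0, 0, 1.5, 1, -125, 0, 0, 0, 0, 1.5, 1, -95, 0, 0, 0, 0, 1.5, 1, -50, 0, 0, 0, 0, 1.5, 1, -5, 0, 0, 0, 0, 1.5, 1, 3, 0, 0, 0, 0, 1.5, 1, 3, 0],
  "grip_force": 80
}}

```text
clock: 8.95
position: [0.4223, 0.0334, 0.1774]
ee_rot: [0.002, 0.09, 0.996, 0.0]
contact_force: [0.5, -0.1, -0.1]
width: 0.0001
gripper_force: 0.0
```

The fingers closed on nothing, so look.

```bash
python3 - <<'E'
from h import *
s=manip.get_state();im=imaging.get_image("wrist");cv2.imwrite("pics/w4_raw.png",im)
t=imaging.get_image("scene");print(s['position'])
a=cv2.resize(im,(480,360),interpolation=cv2.INTER_CUBIC)
b=cv2.resize(t[170:260,200:320],(320,240),interpolation=cv2.INTER_CUBIC)
o=np.zeros((360,800,3),np.uint8);o[:,:480]=a;o[:240,480:]=b;cv2.imwrite("pics/w4.png",o)
E
```

```text
[0.42232986 0.03341312 0.17736675]
```

View pics/w4.png

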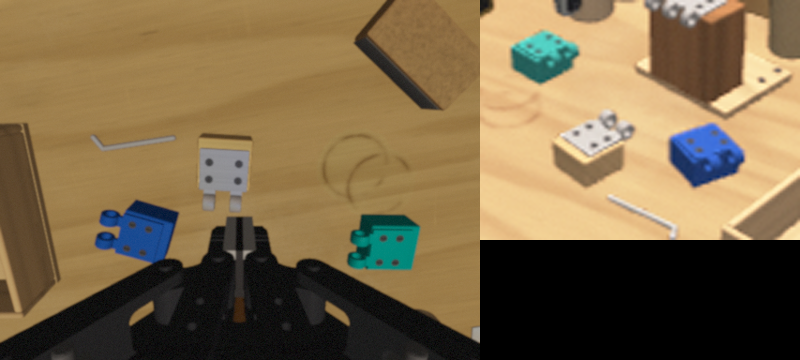

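The matching half slipped out. It is still upright at (225,170) and slightly turned. The grasp was too high and too hard, so I'll remeasure and grip lower with less force.

```bash
python3 - <<'E'
from h import *
c=imaging.calibration("wrist");im=cv2.imread("pics/w4_raw.png")
hsv=cv2.cvtColor(im,cv2.COLOR_BGR2HSV)
m=((hsv[...,1]<60)&(hsv[...,2]>90)).astype(np.uint8)
f=512/480
k=np.zeros_like(m);k[150:int(193*f),205:280]=m[150:int(193*f),205:280]
k=cv2.morphologyEx(k,cv2.MORPH_CLOSE,np.ones((5,5)))
ct=max(cv2.findContours(k,0,2)[0],key=cv2.contourArea)
P=np.array([onz(c,p[0],.038)[:2]*1000 for p in ct],np.float32);r=cv2.minAreaRect(P);print(r)
# same for w3 (leaf only) using known offset
for a in [(198,134),(253,138),(203,211),(242,211)]:
    print(a,np.round(onz(c,np.array(a)*f,.035)[:2]*1000,1))
E
```

```text
((422.6023254394531, 18.240272521972656), (49.098331451416016, 45.355018615722656), 76.16261291503906)
(198, 134) [381.7   0.8]
(253, 138) [395.4  53.4]
(203, 211) [462.5 -11.9]
(242, 211) [470.   28.9]
```

>>> {"method": "jog_arm", "body": {
  "deltas": [0, 0, -2, -5.5, -13.3, 0, 1, 0, 0, -3.6, -5.5, -13.3, 0, 1, 0, 0, -3.6, -5.5, -13.3, 0, 1, 0, 0, -3.6, -5.5, -13.3, -30, 1, 0, 0, -3.6, -5.5, -13.3, -70, 1, 0, 0, -3.6, -5.5, -13.3, -110, 1, 0, 0, -3.6, -5.5, -13.3, -140, 1, 0, 0, -3.6, -5.5, -13.3, -159, 1, 0, 0, -3.6, -5.5, -13.3, -159, 1, 0, 0, -3.6, -5.5, -13.3, -159, 1],
  "grip_force": 40
}}

```text
clock: 10.05
position: [0.416, 0.0204, 0.0161]
ee_rot: [-0.001, 0.122, 0.993, 0.0]
contact_force: [-0.2, -0.7, 1.3]
width: 0.0856
gripper_force: 0.0
```

>>> {"method": "jog_arm", "body": {
  "deltas": [0, 0, 0, 0, 0, 0, 0, 0, 0, 0, 0, 0, 0, 0, 0, 0, 0, 0, 0, 0, 0]
}}

```text
clock: 10.35
position: [0.4171, 0.02, 0.0179]
ee_rot: [0.001, 0.122, 0.993, -0.0]
contact_force: [-1.6, -0.3, 7.2]
width: 0.0536
gripper_force: 40.5
```

>>> {"method": "jog_arm", "body": {
  "deltas": [0, 0, 0, 0, 0, 0, 0, 0, 0, 0, 0, 0, 0, 0, 0, 0, 0, 0, 0, 0, 0]
}}

```text
clock: 10.65
position: [0.417, 0.02, 0.0179]
ee_rot: [0.002, 0.122, 0.993, 0.0]
contact_force: [-1.9, -0.3, 8.1]
width: 0.0539
gripper_force: 40.6
```

>>> {"method": "jog_arm", "body": {
  "deltas": [0, 0, 0, 0, 0, 4, 0, 0, 0, 0, 0, 0, 14, 0, 0, 0, 0, 0, 0, 30, 0, 0, 0, 0, 0, 0, 60, 0, 0, 0, 0, 0, 0, 100, 0, 0, 0, 0, 0, 0, 135, 0, 0, 0, 0, 0, 0, 150, 0, 0, 0, 0, 0, 0, 150, 0]
}}

```text
clock: 11.45
position: [0.4177, 0.02, 0.1693]
ee_rot: [0.003, 0.122, 0.993, 0.0]
contact_force: [-0.1, 1.3, -2.6]
width: 0.0536
gripper_force: 43.1
```

```bash
python3 - <<'E'
from h import *
s=manip.get_state();c=imaging.calibration("wrist");im=imaging.get_image("wrist");cv2.imwrite("pics/w5_raw.png",im);np.savez("w5.npz",**c)
t=imaging.get_image("top");cv2.imwrite("pics/t5_raw.png",t)
sc=imaging.get_image("scene");cv2.imwrite("pics/s5_raw.png",sc)
print(s['position'],s['ee_rot'],s['width'],s['contact_force'])
a=cv2.resize(im[150:384,120:400],(500,418),interpolation=cv2.INTER_CUBIC)
b=cv2.resize(sc[130:230,220:320],(300,300),interpolation=cv2.INTER_CUBIC)
o=np.zeros((418,800,3),np.uint8);o[:,:500]=a;o[:300,500:]=b;cv2.imwrite("pics/w5.png",o)
E
```

```text
[0.41767978 0.02002173 0.16925643] [3.31778927e-03 1.21651442e-01 9.92567333e-01 8.78071935e-05] 0.05363024437890654 [-0.07538979  1.26343488 -2.57952357]
```

View pics/w5.png

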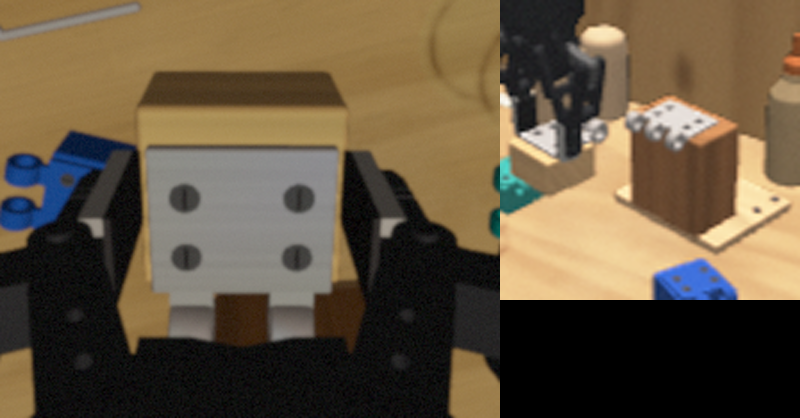

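The matching half is held level, with both knuckles forward. To measure the jamb closely, raise it and pass over the jamb for a wrist view.

>>> {"method": "jog_arm", "body": {
  "deltas": [0, 0, 0, 0, 0, 35, 0, 0, 0, 0, 10, 0, 75, 0, 0, 0, 0.5, 45, 0, 105, 0, 0, 0, 1.2, 85, 0, 134, 0, 0, 0, 1.2, 125, 0, 134, 0, 0, 0, 1.2, 165, 0, 134, 0, 0, 0, 1.2, 193, 0, 134, 0, 0, 0, 1.2, 203, 0, 134, 0, 0, 0, 1.2, 203, 0, 134, 0, 0, 0, 1.2, 203, 0, 134, 0]
}}

```text
clock: 12.6
position: [0.6174, 0.0202, 0.2991]
ee_rot: [-0.002, 0.111, 0.994, -0.0]
contact_force: [-0.3, 0.3, -2.4]
width: 0.0533
gripper_force: 44.0
```

```bash
python3 - <<'E'
from h import *
s=manip.get_state();c=imaging.calibration("wrist");im=imaging.get_image("wrist");cv2.imwrite("pics/w6_raw.png",im);np.savez("w6.npz",**c)
print(s['clock'],s['position'],s['ee_rot'],s['width'],np.round(c["cam_to_world"],3).tolist())
g=proj(c,[.580,.010,.122]);print(g)
x0=int(max(0,g[0]-90));y0=int(max(0,g[1]-60));print(x0,y0)
cv2.imwrite("pics/w6.png",cv2.resize(im[y0:y0+135,x0:x0+180],(800,600),interpolation=cv2.INTER_CUBIC))
E
```

```text
12.6 [0.61737969 0.02022016 0.2990611 ] [-2.03230694e-03  1.11278807e-01  9.93787145e-01 -8.12398283e-05] 0.05325483016671661 [[0.222, 0.936, 0.272, 0.547], [0.975, -0.213, -0.062, 0.037], [-0.0, 0.279, -0.96, 0.452], [0.0, 0.0, 0.0, 1.0]]
[236.26477837 136.20770287]
146 76
```

View pics/w6.png

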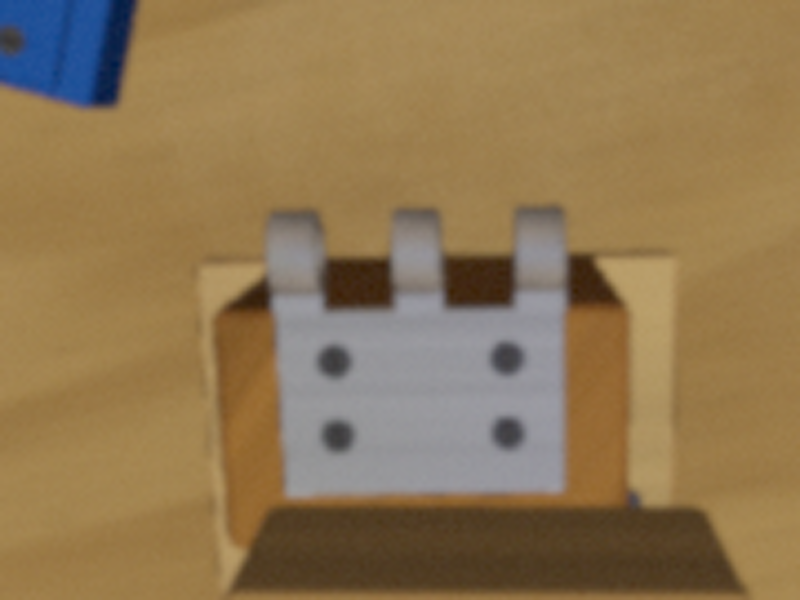

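Jamb seen from above: knuckle fronts at (296,212), (417,210) and (540,207) in the crop, block front corners at (217,318) and (628,310). Compute the jamb axis and the part's pose in the hand.

```bash
python3 - <<'E'
from h import *
c=np.load("w6.npz");f=180/800;O=np.array([146,76])
P=lambda u,v,z:onz(c,O+np.array([u,v])*f,z)[:2]*1000
L,R=P(217,318,.12),P(628,310,.12);print("block",L,R,np.linalg.norm(L-R))
A,M,B=P(296,212,.122),P(417,210,.122),P(540,207,.122);print("fronts",A,M,B)
l,r=P(268,250,.128),P(566,248,.128);print("outer",l,r,np.linalg.norm(l-r))
def yaw(a,b):d=b-a;return np.degrees(np.arctan2(-d[0],d[1]))
print("yaws",yaw(L,R),yaw(A,B),yaw(l,r))
th=np.radians((2*yaw(L,R)+yaw(A,B)+yaw(l,r))/4);u=np.array([np.cos(th),np.sin(th)])
print("yaw",np.degrees(th),"axis from block",(L+R)/2-13*u,"from fronts",(A+M+B)/3+10*u, "outer mid",(l+r)/2, "M",P(417,260,.132))
# part in hand, w5
c=np.load("w5.npz");K=np.array(c["mtx"]);T=np.array(c["cam_to_world"])
g=280/500;O5=np.array([120,150])
px=np.array([(140,108),(346,108),(157,72),(330,72),(152,292),(332,292)])*g+O5
ob=np.array([(-27,-28,34),(-27,28,34),(-27,-28,0),(-27,28,0),(27,-25,38),(27,25,38)],float)
for n in (4,6):
    if n==4: ok,rv,tv=cv2.solvePnP(ob[:4],px[:4],K,None,flags=cv2.SOLVEPNP_IPPE)
    else: ok,rv,tv=cv2.solvePnP(ob,px,K,None)
    Rm=T[:3,:3]@cv2.Rodrigues(rv)[0];t=T[:3,:3]@tv[:,0]+T[:3,3]*1000
    e=cv2.projectPoints(ob,rv,tv,K,None)[0][:,0]-px
    print(n,"origin",t,"x",Rm[:,0],"z",Rm[:,2],"err",np.round(e,1).tolist())
m=lambda u,v,z:onz(c,np.array([u,v])*g+O5,z)[:2]*1000
zb=.1693-.0179
print("rear mid",(m(140,108,zb+.034)+m(346,108,zb+.034))/2,"rear bot",(m(157,72,zb)+m(330,72,zb))/2,"leaf front",(m(152,292,zb+.038)+m(332,292,zb+.038))/2)
E
```

```text
block [582.02530514 -35.55405715] [601.78119527  59.80041232] 97.37951551847718
fronts [562.25329981 -10.63223394] [568.00884772  16.69540045] [573.64111511  44.49822814]
outer [568.79418821 -18.19112726] [583.44546316  48.21546516] 68.00364235963077
yaws -11.705144343389422 -11.670943329051685 -12.44183441715935
yaw -11.88076660824747 axis from block [579.18173426  14.79956171] from fronts [577.75353571  14.79504119] outer mid [576.11982569  15.01216895] M [578.15483404  14.71770816]
4 origin [424.85933521  20.27920945 145.07723512] x [ 0.97084326 -0.23965895  0.00519157] z [-0.00733113 -0.00803692  0.99994083] err [[-0.5, -0.0], [0.5, 0.0], [0.5, 0.0], [-0.5, -0.0], [2.8, -2.4], [-1.4, -2.1]]
6 origin [424.53797175  20.15668858 147.45427173] x [ 0.96975017 -0.24309863  0.02208302] z [-0.02333383 -0.00226673  0.99972516] err [[-1.4, -0.5], [1.2, -0.1], [-0.2, 0.4], [-0.2, 0.6], [1.4, -0.4], [-1.0, 0.1]]
rear mid [396.05967794  27.07525693] rear bot [396.744375   27.2330982] leaf front [447.33898633  14.01959104]
```

>>> {"method": "jog_arm", "body": {
  "deltas": [0, 0, 0.9, -40, 1, 0, 0, 0, 0, 0.9, -75, 2, 0, 0, 0, 0, 0.9, -84, 2.6, -20, 0, 0, 0, 0.9, -84, 2.6, -60, 0, 0, 0, 0.9, -84, 2.6, -100, 0, 0, 0, 0.9, -84, 2.6, -130, 0, 0, 0, 0.9, -84, 2.6, -147, 0, 0, 0, 0.9, -84, 2.6, -147, 0, 0, 0, 0.9, -84, 2.6, -147, 0, 0, 0, 0.9, -84, 2.6, -147, 0]
}}

```text
clock: 13.65
position: [0.5358, 0.0227, 0.1552]
ee_rot: [0.002, 0.103, 0.995, 0.0]
contact_force: [0.2, -0.2, -2.4]
width: 0.0534
gripper_force: 44.0
```

```bash
python3 - <<'E'
from h import *
for i in range(4):
    s=manip.get_state();c=imaging.calibration("wrist");im=imaging.get_image("wrist");print(np.round(s['position'],4),s['ee_rot'].round(4),s['contact_force'].round(1))
cv2.imwrite("pics/w7_raw.png",im);np.savez("w7.npz",**c)
sc=imaging.get_image("scene");cs=imaging.calibration("scene");cv2.imwrite("pics/s7_raw.png",sc);np.savez("sc.npz",**cs)
t=imaging.get_image("top");cv2.imwrite("pics/t7_raw.png",t)
g=proj(cs,[.56,.015,.14]).astype(int);print(g)
a=cv2.resize(sc[g[1]-45:g[1]+45,g[0]-45:g[0]+45],(450,450),interpolation=cv2.INTER_CUBIC)
b=cv2.resize(im[150:384,160:355],(350,420),interpolation=cv2.INTER_CUBIC)
o=np.zeros((450,800,3),np.uint8);o[:,:450]=a;o[:420,450:]=b;cv2.imwrite("pics/w7.png",o)
E
```

```text
[0.5358 0.0227 0.1552] [1.800e-03 1.035e-01 9.946e-01 1.000e-04] [ 0.2 -0.2 -2.4]
[0.5359 0.0227 0.1552] [1.800e-03 1.034e-01 9.946e-01 1.000e-04] [ 0.5 -0.1 -2.5]
[0.5358 0.0227 0.155 ] [1.600e-03 1.034e-01 9.946e-01 1.000e-04] [ 0.7  0.  -2.8]
[0.5357 0.0227 0.1547] [1.300e-03 1.035e-01 9.946e-01 1.000e-04] [-0.3  0.3 -2.5]
[266 169]
```

View pics/w7.png

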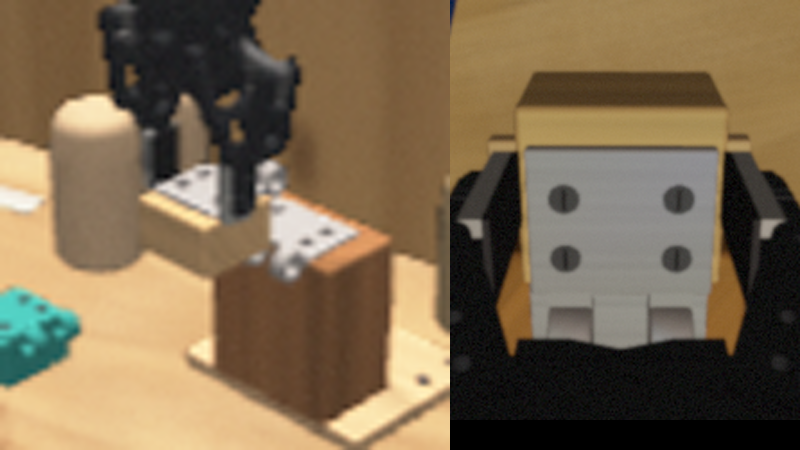

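>>> {"method": "jog_arm", "body": {
  "deltas": [0, 0, 0, -1.4, -0.3, -12, 0, 0, 0, 0, -1.4, -0.3, -22, 0, 0, 0, 0, -1.4, -0.3, -27, 0, 0, 0, 0, -1.4, -0.3, -30, 0, 0, 0, 0, -1.4, -0.3, -33, 0, 0, 0, 0, -1.4, -0.3, -36, 0]
}}

```text
clock: 14.55
position: [0.5338, 0.0224, 0.1172]
ee_rot: [0.0, 0.103, 0.995, 0.0]
contact_force: [0.1, 0.1, -2.9]
width: 0.0536
gripper_force: 44.0
```

>>> {"method": "jog_arm", "body": {
  "deltas": [0, 0, 0, 0, 0, -3, 0, 0, 0, 0, 0, 0, -6, 0, 0, 0, 0, 0, 0, -8, 0, 0, 0, 0, 0, 0, -8, 0]
}}

```text
clock: 14.95
position: [0.5334, 0.0225, 0.109]
ee_rot: [-0.0, 0.103, 0.995, 0.0]
contact_force: [-0.1, -0.2, -2.1]
width: 0.0533
gripper_force: 44.0
```

>>> {"method": "jog_arm", "body": {
  "deltas": [0, 0, 0, 0, 0, -2, 0, 0, 0, 0, 0, 0, -5, 0, 0, 0, 0, 0, 0, -5, 0, 0, 0, 0, 0, 0, -5, 0]
}}

```text
clock: 15.35
position: [0.5335, 0.0225, 0.1042]
ee_rot: [-0.0, 0.103, 0.995, 0.0]
contact_force: [-0.1, 0.6, -2.7]
width: 0.054
gripper_force: 44.0
```

>>> {"method": "jog_arm", "body": {
  "deltas": [0, 0, 0, 1, -0.2, 0, 0, 0, 0, 0, 2, -0.4, 0, 0, 0, 0, 0, 2, -0.4, 0, 0]
}}

```text
clock: 15.65
position: [0.5359, 0.022, 0.1044]
ee_rot: [0.0, 0.104, 0.995, 0.0]
contact_force: [0.8, -0.5, -2.8]
width: 0.0535
gripper_force: 44.0
```

>>> {"method": "jog_arm", "body": {
  "deltas": [0, 0, 0, 1, -0.2, 0, 0, 0, 0, 0, 1, -0.2, 0, 0, 0, 0, 0, 1, -0.2, 0, 0]
}}

```text
clock: 15.95
position: [0.5366, 0.0218, 0.1043]
ee_rot: [-0.0, 0.103, 0.995, 0.0]
contact_force: [-1.0, -0.3, -3.5]
width: 0.0537
gripper_force: 44.0
```

>>> {"method": "jog_arm", "body": {
  "deltas": [0, 0, 0, 1, -0.2, 0, 0, 0, 0, 0, 1, -0.2, 0, 0, 0, 0, 0, 1, -0.2, 0, 0]
}}

```text
clock: 16.25
position: [0.5367, 0.0218, 0.1041]
ee_rot: [-0.001, 0.103, 0.995, 0.0]
contact_force: [-2.0, 0.2, -3.2]
width: 0.0536
gripper_force: 44.1
```

>>> {"method": "jog_arm", "body": {
  "deltas": [0, 0, 0, 1, -0.2, 0, 0, 0, 0, 0, 1, -0.2, 0, 0, 0, 0, 0, 1, -0.2, 0, 0]
}}

```text
clock: 16.55
position: [0.5368, 0.0218, 0.1038]
ee_rot: [-0.002, 0.103, 0.995, 0.0]
contact_force: [-4.0, -0.5, -1.1]
width: 0.0535
gripper_force: 44.2
```

Fore-and-aft contact is at TCP x of about 536.5, so centred is about 533.6. Back off, then probe lengthways.

>>> {"method": "jog_arm", "body": {
  "deltas": [0, 0, 0, -3, 0.6, 0, 0, 0, 0, 0, -5, 1, 0, 0, 0, 0, 0, -5, 1, 0, 0, 0, 0, 0, -4.8, 2, 0, 0, 0, 0, 0, -4.7, 2.5, 0, 0, 0, 0, 0, -4.7, 2.5, 0, 0]
}}

```text
clock: 17.15
position: [0.5343, 0.024, 0.1044]
ee_rot: [0.0, 0.103, 0.995, 0.0]
contact_force: [0.1, -0.4, -2.6]
width: 0.0534
gripper_force: 44.0
```

>>> {"method": "jog_arm", "body": {
  "deltas": [0, 0, 0, 0.2, 1, 0, 0, 0, 0, 0, 0.2, 1, 0, 0, 0, 0, 0, 0.2, 1, 0, 0]
}}

```text
clock: 17.45
position: [0.5342, 0.0247, 0.1043]
ee_rot: [0.0, 0.103, 0.995, -0.0]
contact_force: [0.3, -1.6, -1.6]
width: 0.0536
gripper_force: 44.0
```

>>> {"method": "jog_arm", "body": {
  "deltas": [0, 0, 0, 0.2, 1, 0, 0, 0, 0, 0, 0.2, 1, 0, 0, 0, 0, 0, 0.2, 1, 0, 0]
}}

```text
clock: 17.75
position: [0.5342, 0.0248, 0.1044]
ee_rot: [0.0, 0.103, 0.995, -0.001]
contact_force: [-0.5, -5.4, -2.8]
width: 0.0538
gripper_force: 44.0
```

>>> {"method": "jog_arm", "body": {
  "deltas": [0, 0, 0, 0.2, 1, 0, 0, 0, 0, 0, 0.2, 1, 0, 0, 0, 0, 0, 0.2, 1, 0, 0]
}}

```text
clock: 18.05
position: [0.5342, 0.0249, 0.1043]
ee_rot: [-0.0, 0.103, 0.995, -0.002]
contact_force: [-0.8, -7.4, -2.0]
width: 0.0538
gripper_force: 44.0
```

>>> {"method": "jog_arm", "body": {
  "deltas": [0, 0, 0, -0.8, -3, 0, 0, 0, 0, 0, -1.3, -4.8, -0.3, 0, 0, 0, 0, -1.3, -4.8, -0.3, 0, 0, 0, 0, -1.3, -4.8, -0.3, 0, 0, 0, 0, -1.3, -4.8, -0.3, 0, 0, 0, 0, -1.3, -4.8, -0.3, 0]
}}

```text
clock: 18.65
position: [0.5333, 0.0224, 0.1041]
ee_rot: [0.0, 0.103, 0.995, 0.0]
contact_force: [-0.1, 0.7, -2.9]
width: 0.0534
gripper_force: 44.0
```

```bash
python3 - <<'E'
from h import *
im=imaging.get_image("wrist");sc=imaging.get_image("scene");t=imaging.get_image("top")
s=manip.get_state();print(s['clock'],s['position'],s['ee_rot'],s['contact_force'],s['gripper_force'])
g=(266,169)
a=cv2.resize(sc[g[1]-35:g[1]+45,g[0]-45:g[0]+35],(400,400),interpolation=cv2.INTER_CUBIC)
b=cv2.resize(im[150:384,160:355],(400,480),interpolation=cv2.INTER_CUBIC)
o=np.zeros((480,800,3),np.uint8);o[:400,:400]=a;o[:,400:]=b;cv2.imwrite("pics/w8.png",o)
E
```

```text
18.8 [0.53322004 0.02227764 0.10401187] [4.50992470e-06 1.03432751e-01 9.94636443e-01 1.07743716e-04] [ 0.125183    0.2176442  -2.54345884] 43.99854362010956
```

View pics/w8.png

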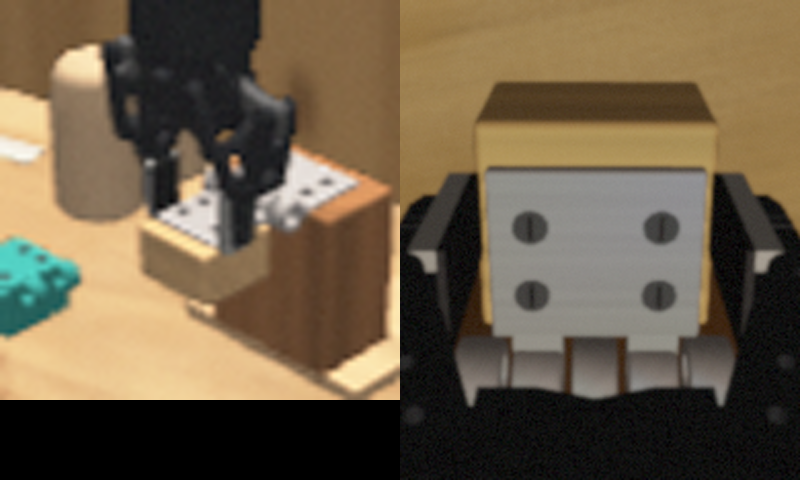

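All five knuckles are interleaved, centred at (590,370) in the wrist crop, level, with no contact force beyond the weight. Hand in.

```bash
python3 -c "
from rig import manip
print(manip.sign_off())"
```

```text
the job is handed in; nothing more can be done
None
```

The odd half is in the reject box. The matching half is held level with its two knuckles in the jamb's gaps, not pressing on the jamb. I handed the job in at about 19 s and no verdict came back; it slipped out of the gripper once before a lower, lighter grip held. I centred it by touching the jamb fore-and-aft and lengthways, but took its height only from the grasp on the bench.

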